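Grade bar blanks by length on a sloped sorting board

ROBOT

A 6-joint arm with a two-finger parallel gripper is mounted at the origin on a cart in front of the work surface, level with it; the furniture and walls round the work are solid. World frame = base frame: x ahead of the robot, y to its left, z up, the work surface at z = 0. Lengths are in mm, angles in rad, forces in N, time in s.
With the tool pointing down it reaches from about 350 to 975 mm from the base axis. Payload 7.1 kg.
Tool frame: the origin (TCP) lies on the centre line of the jaws, within the pads' length; the fingertips stand 14 mm ahead of it and the grasp point (between the pads) lies 5 mm behind it; x points along the fingers, z is the direction in which the jaws open and shut, and the axes are right-handed (so a half turn about x gives the same grasp; the last joint's range is limited). The gripper opens to 88 mm and grips with 3 to 60 N. Pads are 20 mm wide; open, the fingers measure 115 mm over their backs; the gripper's body (75 mm by 178 mm) begins 61 mm behind the grasp point.
Start: joints at [-1.319, 0.423, 1.63, -0, 1.089, -0.019], TCP at [167.208, -602.201, 236.675] pointing down, gripper open.
Joint ranges: [-3, 3], [-0.9, 2.11], [0.09, 2.58], [-1.31, 4.45], [0.11, 2.69], [-2.54, 2.54]. Speed limits (rad/s): [2.39, 2.39, 3.01, 3.14, 3.14, 3.14].

INTERFACE

Orientations are given as a rotation vector (axis times angle).
In Python, from workcell import ctrl gives the robot as it stands.
- The arm moves only by the tool servo_tool, never from a script. Its argument "plan" is a list that holds one entry, the list of rows, each a list of 7 numbers: the shift along the tool's x, y, z in cm, then the turn, a rotation vector about the tool's x, y, z in rad, then the finger opening in cm, from 0 to 8.78. A call has 1 to 8 rows; each row is the pose to reach, as a shift and turn from the pose commanded when the call began, along the tool's axes at that moment; what a row does not reach only later rows make up. A row lasts 1/12 s, in which the tool goes at most 41.7 mm and 7.16 degrees, less where a joint would pass 70% of its speed; a pose out of reach is approached as far as the arm can. A call with a gripper value outside its range is refused whole. The fingers move at their own pace and stop on an object; the grip force is fixed at half the most. Time passes only in rows, so rows that repeat a pose let the fingers close. It gives the time, the measured TCP pose, the force and the opening at its end, in the units of the state.
- ctrl.get_obs(): the state, without advancing time (a new reading comes with each control period).
- ctrl.get_image(name): name is "scene" or "top" or "wrist"; returns the picture (400x640x3 uint8, red, green, blue); there is no depth.
- ctrl.calibration(name): a dict with "K" (3x3 intrinsics, pixels), "dist" ([k1, k2, p1, p2, k3] as OpenCV has them; the pictures are not rectified), "view" (4x4, takes a point from world to camera coordinates). Camera axes: x right, y up, looking along -z (the intrinsics and any distortion apply to the point x, -y, -z); pixel columns grow to the right and rows downward; lengths in mm; the calibration is good to about 2 mm. A picture is of the moment at which its call begins: read the wrist's pose just before it. calibration takes no time and is no camera call; for the wrist camera it gives the pose at the moment of the call.
- ctrl.close_job(): hands the job in, once; it reports no verdict.
The state is a dict: "t": time; "qpos": joint angles; "qvel": joint speeds; "joint_torque": joint torques, N m; "ee_pos": TCP position; "orientation": TCP orientation; "ft_force": force on the tool from outside, world axes, zero at the start; "moment": the same for the moment, N m; "width": finger opening in mm.
Only numpy, scipy, OpenCV 4.12 (cv2) and the standard library are available. Lean on these libraries where they do the work, as an engineer would, in place of code of your own. Each camera call takes 0.05 s, during which the arm holds its last target.

TASK

Slide the grey catch tray fully home under the low end of the sorting board, against its stop, with the wooden grip pointing out. Then lift the hopper's handle slowly and steadily, over two seconds or more, so that the brass bars roll down the board and sort themselves, short ones into the tray's inner half and long ones into its outer half, and lower the hopper back onto its rest. Do not touch the bars, and leave the pliers, the wooden clamp and the tape where they are.

Things in the scene. Friction and masses are not known exactly. Their poses are not given: they have to be found in the camera images.
- sorter: plywood sorting board fixed to the worktop, 200 mm wide. Origin on the worktop below the hopper's hinge; x along the hinge, z up; bars roll to its -y. The board falls 10 degrees from the hinge (60 mm high) to y = -98 mm (underside 36 mm high), fences 123 mm apart. Bars shorter than its 84 mm wide window (y = -24 to -83 mm) drop through; longer ones ride over
- bay_stop (a point): middle of the stop face of the tray's bay under the board, on the worktop, at y = -18 mm in the sorter's frame. The bay opens to -y: side plates 158 mm apart reach to y = -70 mm, flared lead-in wings (34 mm high) to y = -100 mm
- tray: loose grey sheet-metal catch tray, 146 x 146 mm, 0.25 to 0.5 kg, walls 24 mm high. Origin at the underside below its divider. Inner half y > 0 (front edge y = +73 mm enters the bay first), outer half y < 0 with a 50 mm high end wall at y = -72 mm. Starts outside the bay, askew. Home: axes parallel to the sorter's, origin at x = 0, y = -91 mm in the sorter's frame
- tray_grip (a point): middle of the wooden grip block on the outside of the tray's end wall: y = -80 mm, 35 mm up in the tray's frame. Block and wall together are 17 mm thick (tray's y), 44 mm wide (x); the block's top is 55 mm above the worktop
- hopper (a joint): hinge of the aluminium hopper (120 x 94 mm, walls 30 mm high) at the board's high end. 0 = down on its rest, floor leaning 3 degrees back so that the bars stay in; grows as the handle is lifted, to 0.8 rad; floor level at 0.05, parallel with the board at 0.23. Falls back by itself if let go
- hopper_handle (a point): middle of the hopper's handle: a round steel bar 10 mm in diameter and 90 mm long, parallel to the hinge, 34 mm clear behind the hopper's rear wall. Rests about 65 mm above the worktop; moves in an arc of 133 mm radius about the hinge; about 7 N lift it when loaded
- hopper_hinge (a point): middle of the hopper's hinge line, 60 mm above the worktop; the hinge runs along the sorter's x
- long_bar_a: plain brass round bar, 20 mm in diameter and 112 mm long; origin at its centre, its own x axis along the bar; at the start it lies in the hopper, parallel to the hinge
- long_bar_b: plain brass round bar, 20 mm in diameter and 112 mm long; origin at its centre, its own x axis along the bar; at the start it lies in the hopper, parallel to the hinge
- short_bar_a: plain brass round bar, 20 mm in diameter and 60 mm long; origin at its centre, its own x axis along the bar; at the start it lies in the hopper, parallel to the hinge
- short_bar_b: plain brass round bar, 20 mm in diameter and 60 mm long; origin at its centre, its own x axis along the bar; at the start it lies in the hopper, parallel to the hinge
- pliers: bystander: red-handled pliers 134 mm long lying flat, origin under the middle
- wood_clamp: bystander: wooden ring clamp, 117 mm long, 24 mm thick, lying flat, origin under the middle
- masking_tape: bystander: roll of tape, 96 mm across, 25 mm high, lying flat, origin under the middle
Not all that is in view belongs to the job. What is shaped like the short_bar_b but black or green is not meant.

How it is judged (in metres and radians):
On the way, in this order (a step that is already met when the one before it is completed fails the run):
1. the tray is home under the board, against the stop, while all the bars still lie in the hopper (y of tray in the frame of sorter between -0.102 and -0.084 m and x of tray in the frame of sorter between -0.008 and 0.008 m and angle between the y axis of tray and the y axis of sorter, either way round below 0.1 rad and y of each of short_bar_a, short_bar_b, long_bar_a, long_bar_b in the frame of sorter above 0 m), for 0.2 s.
2. the hopper is tipped past level (value of joint hopper above 0.08 rad), for 0.1 s.
At the end, for the whole second after the job is handed in: Tray home: origin within 8 mm of the sorter's x = 0, 84 to 102 mm down-slope of the hinge, parallel within 0.1 rad. Both short bars rest in its inner half, both long bars in its outer half, bar centres 5 to 36 mm above its underside. Hopper down (below 0.1 rad) (y of tray in the frame of sorter between -0.102 and -0.084 m and x of tray in the frame of sorter between -0.008 and 0.008 m and angle between the y axis of tray and the y axis of sorter, either way round below 0.1 rad and y of short_bar_a in the frame of tray between 0.004 and 0.07 m and x of short_bar_a in the frame of tray between -0.066 and 0.066 m and z of short_bar_a in the frame of tray between 0.005 and 0.036 m and linear speed of each of short_bar_a, short_bar_b, long_bar_a, long_bar_b below 0.02 m/s and y of short_bar_b in the frame of tray between 0.004 and 0.07 m and x of short_bar_b in the frame of tray between -0.066 and 0.066 m and z of short_bar_b in the frame of tray between 0.005 and 0.036 m and y of long_bar_a in the frame of tray between -0.07 and -0.004 m and x of long_bar_a in the frame of tray between -0.066 and 0.066 m and z of long_bar_a in the frame of tray between 0.005 and 0.036 m and y of long_bar_b in the frame of tray between -0.07 and -0.004 m and x of long_bar_b in the frame of tray between -0.066 and 0.066 m and z of long_bar_b in the frame of tray between 0.005 and 0.036 m and value of joint hopper below 0.1 rad); the robot touches nothing.
It fails at once if the fingers touch a bar (contact force between the fingers and short_bar_a above 0.5 N or contact force between the fingers and short_bar_b above 0.5 N or contact force between the fingers and long_bar_a above 0.5 N or contact force between the fingers and long_bar_b above 0.5 N).
It fails at once if the hopper is tipped too fast: over 0.8 rad/s (0.1 m/s at the handle) once past level (value of joint hopper above 0.06 rad and velocity of joint hopper above 0.8 rad/s).
It fails at once if the pliers, the wooden clamp or the tape are moved by more than 30 mm (distance of any of pliers, wood_clamp, masking_tape from where it was at the start of the episode above 0.03 m).
It also fails if it takes over 58 s, if anything falls off the work surface, if the arm or the gripper's body presses on something with over 40 N, if the wrist force passes 120 N, or if a joint passes its speed limit or range.

## Working session

There is one attempt and no reset: what is moved stays moved. The work goes in short steps, Python scripts to look and compute and a tool call to move; the robot and the scene stay as the last step left them, time stands still between calls to the robot, and variables do not carry over. Pictures are saved under pics/ and viewed, and the job is handed in when it is done.

Besides the shell and the picture viewer there is one more tool, called by a JSON object that holds its "name" and its "arguments". servo_tool: Moves the arm, as the interface text tells. Its arguments: {"type":"object","properties":{"plan":{"type":"array","items":{"type":"array","items":{"type":"array","items":{"type":"number"}}}}},"required":["plan"]}

```bash
mkdir -p pics; ls; cat > h.py <<'E'
import numpy as np, cv2
from scipy.spatial.transform import Rotation as R
from workcell import ctrl
def snap(n,f):
    im=ctrl.get_image(n); cv2.imwrite('pics/'+f,im[:,:,::-1]); return im
def ray(n,uv,z=0,cal=None):
    c=cal or ctrl.calibration(n);K=np.array(c['K']);V=np.array(c['view']);d=np.array(c['dist'])
    p=cv2.undistortPoints(np.array(uv,float).reshape(-1,1,2),K,d)[:,0]
    D=np.c_[p[:,0],-p[:,1],-np.ones(len(p))]@V[:3,:3]
    o=-V[:3,:3].T@V[:3,3]
    z=np.broadcast_to(z,len(p)); return o+D*((z-o[2])/D[:,2])[:,None]
def proj(n,P,cal=None):
    c=cal or ctrl.calibration(n);K=np.array(c['K']);V=np.array(c['view']);d=np.array(c['dist'])
    P=np.array(P,float).reshape(-1,3)@V[:3,:3].T+V[:3,3]
    P=P*[1,-1,-1]
    return cv2.projectPoints(P,np.zeros(3),np.zeros(3),K,d)[0][:,0]
def crop(f,g,x0,y0,x1,y1,s):
    im=cv2.imread('pics/'+f)[y0:y1,x0:x1]; cv2.imwrite('pics/'+g,cv2.resize(im,None,fx=s,fy=s,interpolation=cv2.INTER_CUBIC))
E
python3 - <<'E'
from h import *
snap('scene','s0.png');snap('top','t0.png');snap('wrist','w0.png')
o=ctrl.get_obs();print({k:np.round(v,3) for k,v in o.items()})
print(R.from_rotvec(o['orientation']).as_matrix().round(3))
for n in('scene','top'): c=ctrl.calibration(n);V=np.array(c['view']);print(n,(-V[:3,:3].T@V[:3,3]).round(),c['dist'])
E
```

```text
pics
{'t': np.float64(0.15), 'qpos': array([-1.319,  0.424,  1.63 , -0.   ,  1.089, -0.019]), 'qvel': array([-0.   , -0.001, -0.002, -0.001, -0.001,  0.001]), 'joint_torque': array([-1.0000e-03, -5.4499e+01, -2.7392e+01,  6.4000e-02,  2.0000e-02,
       -0.0000e+00]), 'ee_pos': array([ 167.109, -601.829,  236.086]), 'orientation': array([ 1.008,  1.326, -1.007]), 'ft_force': array([-0.21 ,  0.447,  0.63 ]), 'moment': array([ 0.025, -0.045, -0.011]), 'width': np.float64(88.11)}
[[-0.     0.964  0.268]
 [ 0.001  0.268 -0.964]
 [-1.     0.    -0.001]]
scene [ 18. 634. 503.] [-0.0734851  0.         0.         0.         0.       ]
top [ 559. -142.  955.] [-0.02110739  0.          0.          0.          0.        ]
```

View pics/s0.png

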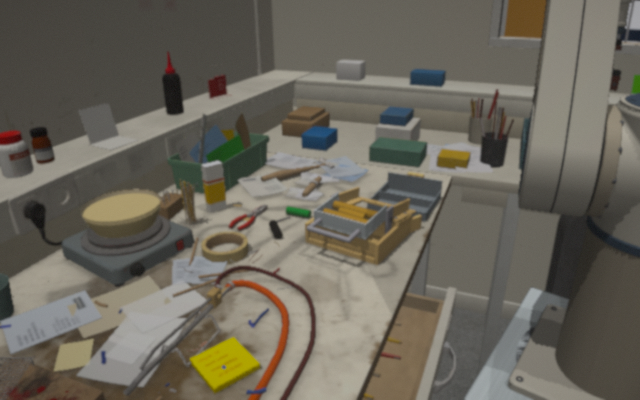

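View pics/t0.png

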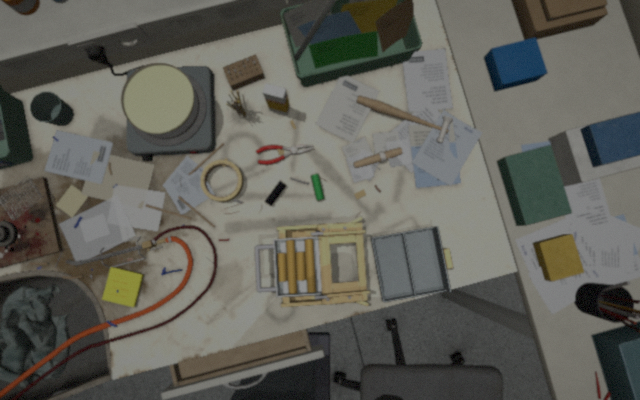

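View pics/w0.png

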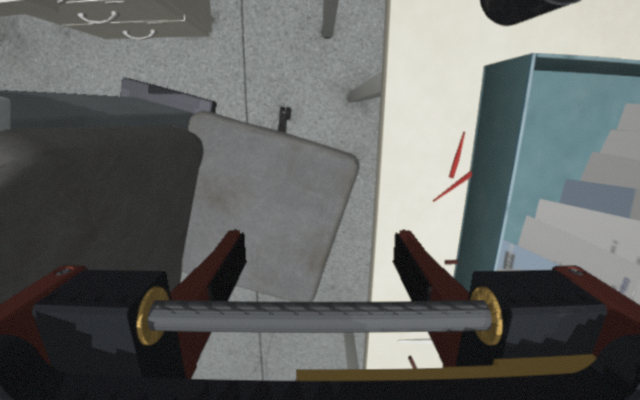

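The top view shows the hopper handle at about (263,268), bars at (283–310,267), the board window at (344,263), and the tray at (408,265) with its yellow grip at (447,258). The black (276,193) and green (318,187) pieces are decoys. Tape is at (222,180), pliers at (284,154), and the clamp at (378,158) is wooden, to be left alone.

```bash
python3 - <<'E'
from h import *
crop('t0.png','t0c.png',245,205,465,315,3.6)
crop('s0.png','s0c.png',290,160,460,270,4.6)
print(ray('top',[[320,200],[320,300],[263,268],[447,258],[408,265]],0).round())
E
```

```text
[[ 651. -139.    0.]
 [ 423. -140.    0.]
 [ 494.  -10.    0.]
 [ 519. -432.   -0.]
 [ 503. -342.    0.]]
```

View pics/t0c.png

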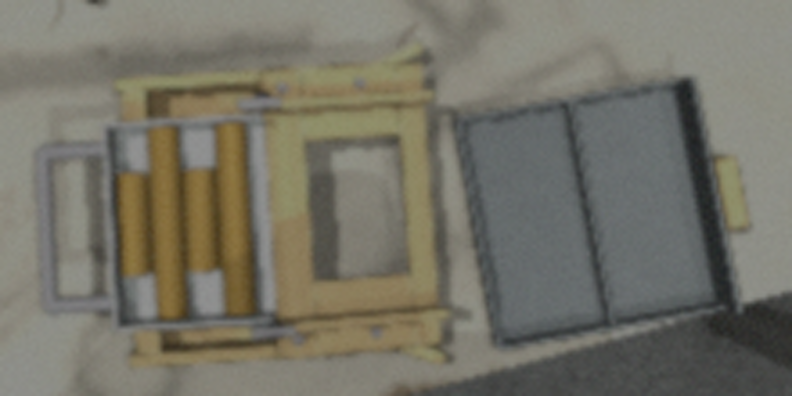

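View pics/s0c.png

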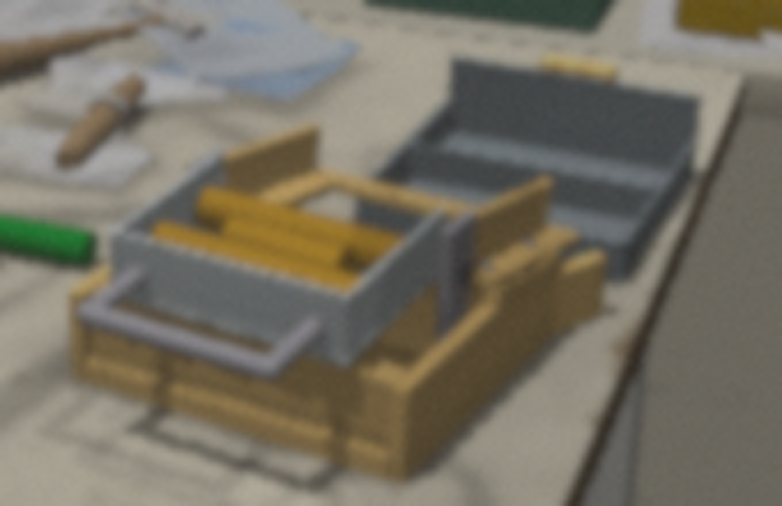

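```bash
cat > fit.py <<'E'
from h import *
from scipy.optimize import least_squares
def fit(name,L,px,x0,cal=None):
    L=np.array(L,float);px=np.array(px,float)
    def w(p):
        c,s=np.cos(p[2]),np.sin(p[2]);return L@np.array([[c,-s,0],[s,c,0],[0,0,1]]).T+[p[0],p[1],0]
    cal=cal or ctrl.calibration(name)
    r=least_squares(lambda p:(proj(name,w(p),cal)-px).ravel(),x0,x_scale=[1,1,.01])
    return r.x,r.fun.reshape(-1,2)
E
python3 - <<'E'
from fit import *
u=lambda a:np.array(a)/3.6+[245,205]
S,r=fit('top',[[42,-24,56],[42,-83,45.5],[-42,-83,45.5],[-42,-24,56],[45,133,65],[-45,133,65]],u([[306,136],[405,135],[412,277],[314,280],[45,150],[53,308]]),[490,-130,0]);print(S,r.round(1))
T,r=fit('top',[[73,73,24],[-73,73,24],[73,-72,50],[-73,-72,50]],u([[458,115],[497,343],[692,80],[738,310]]),[500,-340,0]);print(T,r.round(1))
c,s=np.cos(T[2]),np.sin(T[2]);print('grip',T[0]+80*s,T[1]-80*c)
o=ctrl.get_obs();print(o['t'])
E
```

```text
[ 5.06693824e+02 -1.41078133e+02  6.63784615e-02] [[ 0.3  1.2]
 [-0.4 -0.2]
 [ 0.3 -0.9]
 [ 0.6  0.4]
 [-0.3  0.4]
 [-0.5 -1. ]]
[ 5.07745492e+02 -3.39410280e+02  1.66820248e-01] [[-0.8 -0.6]
 [-0.4  1.2]
 [ 0.7 -1.7]
 [ 0.4  1.1]]
grip 521.0292986710532 -418.29969958549685
0.15
```

```bash
cat >> h.py <<'E'
def go(xyz,yaw):
    "yaw: world angle of tool z (tool down)"
    o=ctrl.get_obs();M=R.from_rotvec(o['orientation']).as_matrix()
    z=np.array([np.cos(yaw),np.sin(yaw),0]);x=np.array([0,0,-1.]);T=np.c_[x,np.cross(z,x),z]
    print('t',round(float(o['t']),2),'shift cm',(M.T@(np.array(xyz)-o['ee_pos'])/10).round(2),'turn',R.from_matrix(M.T@T).as_rotvec().round(3),'w',o['width'].round(1),'pos',o['ee_pos'].round(1),'F',o['ft_force'].round(1))
E
python3 -c "
from h import *
go([521,-418,200],np.arctan2(-.986,.166))"
```

```text
Traceback (most recent call last):
  File "h.py", line 23, in go
    print('t',round(float(o['t']),2),'shift cm',(M.T@(np.array(xyz)-o['ee_pos'])/10).round(2),'turn',R.from_matrix(M.T@T).as_rotvec().round(3),'w',o['width'].round(1),'pos',o['ee_pos'].round(1),'F',o['ft_force'].round(1))
                                                                                                                                                   ^^^^^^^^^^^^^^^^
AttributeError: 'float' object has no attribute 'round'
```

```bash
sed -i "s/o\['width'\].round(1)/o['width']/;s/o\['ee_pos'\].round(1)/np.round(o['ee_pos'],1)/;s/o\['ft_force'\].round(1)/np.round(o['ft_force'],1)/" h.py
python3 -c "
from h import *
go([521,-418,200],np.arctan2(-.986,.166))"
```

```text
t 0.15 shift cm [ 3.62 39.02 -8.24] turn [ 0.104 -0.001  0.   ] w 88.1099671690146 pos [ 167.1 -601.8  236.1] F [-0.2  0.4  0.6]
```

{"name": "servo_tool", "arguments": {"plan": [[[0,39.0,-8.2,0.104,0,0,8.78],[0,39.0,-8.2,0.104,0,0,8.78],[0,39.0,-8.2,0.104,0,0,8.78],[0,39.0,-8.2,0.104,0,0,8.78],[0,39.0,-8.2,0.104,0,0,8.78],[0,39.0,-8.2,0.104,0,0,8.78],[0,39.0,-8.2,0.104,0,0,8.78],[3.6,39.0,-8.2,0.104,0,0,8.78]]]}}

```text
t: 0.82
ee_pos: [464.1, -449.5, 225.6]
orientation: [1.084, 1.279, -1.085]
ft_force: [0.4, -0.7, 0.5]
width: 87.9
```

{"name": "servo_tool", "arguments": {"plan": [[[0,0,0,0,0,0,8.78],[0,0,0,0,0,0,8.78],[0,0,0,0,0,0,8.78],[0,0,0,0,0,0,8.78]]]}}

```text
t: 1.15
ee_pos: [460.3, -450.5, 223.4]
orientation: [1.086, 1.283, -1.086]
ft_force: [-0.6, -0.2, 0.1]
width: 87.5
```

```bash
python3 -c "
from h import *
go([521,-418,200],np.arctan2(-.986,.166))"
```

```text
t 1.15 shift cm [ 2.34  6.52 -2.2 ] turn [-0.001  0.     0.   ] w 87.51199128956077 pos [ 460.3 -450.5  223.4] F [-0.6 -0.2  0.1]
```

{"name": "servo_tool", "arguments": {"plan": [[[1,3.3,-1.1,0,0,0,8.78],[2.3,6.5,-2.2,0,0,0,8.78],[2.3,6.5,-2.2,0,0,0,8.78],[2.3,6.5,-2.2,0,0,0,8.78],[2.3,6.5,-2.2,0,0,0,8.78]]]}}

```text
t: 1.57
ee_pos: [520.6, -418.3, 200.6]
orientation: [1.086, 1.283, -1.087]
ft_force: [0.2, 0.8, -0.1]
width: 88.0
```

```bash
python3 -c "
from h import *
import pickle
go([521,-418,200],np.arctan2(-.986,.166))
c=ctrl.calibration('wrist');snap('wrist','w1.png');pickle.dump(c,open('w1.pkl','wb'))
go([521,-418,200],np.arctan2(-.986,.166))"
```

```text
t 1.57 shift cm [ 0.06  0.05 -0.02] turn [-0.001  0.     0.   ] w 88.01088132622593 pos [ 520.6 -418.3  200.6] F [ 0.2  0.8 -0.1]
t 1.62 shift cm [ 0.09  0.06 -0.05] turn [-0.002  0.     0.   ] w 88.09546308332439 pos [ 520.5 -418.6  200.9] F [ 0.2  0.5 -0.3]
```

View pics/w1.png

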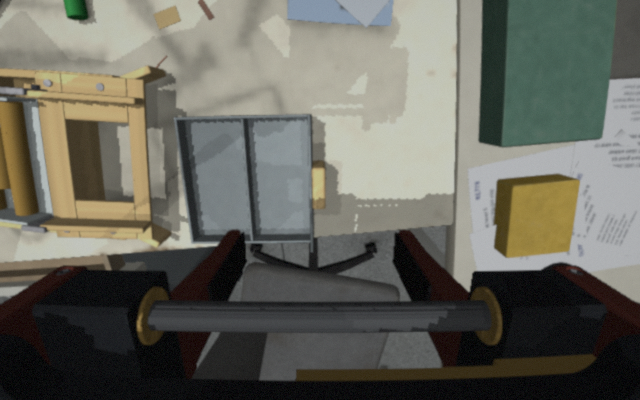

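The tray and its grip (318,184) sit between the jaws' columns, and the sorter's low end with its window is at the left (65–132,120–200). I'll enlarge this to fit both poses.

```bash
python3 -c "
from h import *
crop('w1.png','w1a.png',0,55,180,260,2.9)
crop('w1.png','w1b.png',165,100,345,255,4)"
```

```text
(no output)
```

View pics/w1a.png

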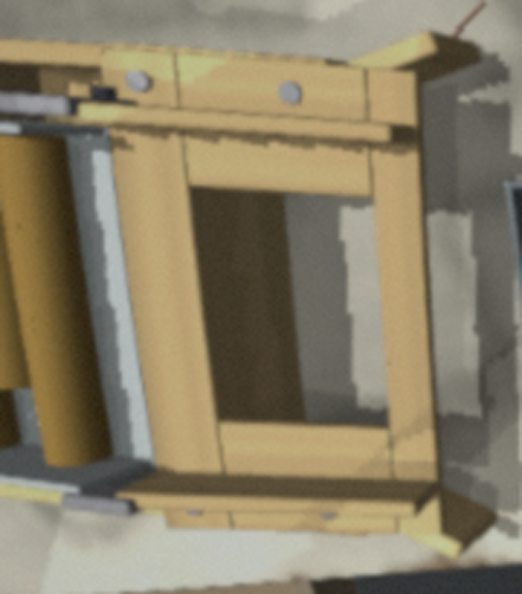

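View pics/w1b.png

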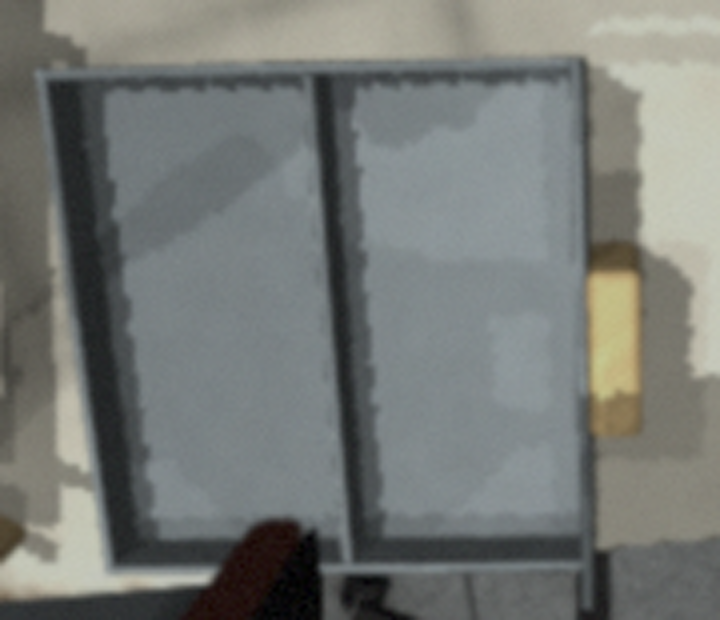

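```bash
python3 - <<'E'
from fit import *
import pickle
c=pickle.load(open('w1.pkl','rb'));V=np.array(c['view']);print((-V[:3,:3].T@V[:3,3]).round(1))
u=np.array([[188,187],[372,197],[388,427],[218,420]])/2.9+[0,55]
S,r=fit('w',[[42,-24,56],[42,-83,45.5],[-42,-83,45.5],[-42,-24,56]],u,[506,-141,.06],c);print(S,r.round(1))
u=np.array([[38,73],[110,572],[583,60],[317,75],[350,572]])/4+[165,100]
L=[[73,73,24],[-73,73,24],[73,-73,50],[73,0,24],[-73,0,24]]
T,r=fit('w',L,u,[507,-340,.16],c);print(T,r.round(1))
cc,s=np.cos(T[2]),np.sin(T[2]);print('grip',T[0]+80*s,T[1]-80*cc)
u=np.array([[590,268],[638,268],[638,435],[590,243],[640,243],[638,395]])/4+[165,100]
P=ray('w',u,55,c)[:,:2]-T[:2];print('grip corners in tray',(P@np.array([[cc,-s],[s,cc]])).round(1))
c2,s2=np.cos(S[2]),np.sin(S[2]);print('home',S[0]+91*s2,S[1]-91*c2,'grip home',S[0]+171*s2,S[1]-171*c2,'handle',S[0]-133*s2,S[1]+133*c2)
E
```

```text
[ 596.6 -405.6  348.6]
[ 5.07065354e+02 -1.38749262e+02  7.11395279e-02] [[-0.2 -0.6]
 [ 0.1 -0.1]
 [ 0.4  0.3]
 [-0.3  0.5]]
[ 5.05781053e+02 -3.40411524e+02  1.77689095e-01] [[ 0.2 -0.3]
 [-0.3  1.4]
 [ 1.1  0.7]
 [-1.4 -2.4]
 [ 0.4  1.1]]
grip 519.92149531883 -419.1519068343709
grip corners in tray [[ 24.  -72.9]
 [ 23.9 -84.8]
 [-19.5 -84.5]
 [ 30.2 -73. ]
 [ 30.1 -85.3]
 [ -8.8 -84.6]]
home 513.5335918153324 -229.51909114477922 grip home 519.2199549265493 -309.3167432065247 handle 497.6117751039251 -6.085665371891878
```

```bash
python3 -c "
from h import *
go([520,-419,32],-1.396)"
```

```text
t 1.62 shift cm [16.89 -0.05  0.03] turn [-0.01  0.    0.  ] w 88.09546308332439 pos [ 520.5 -418.6  200.9] F [ 0.2  0.5 -0.3]
```

{"name": "servo_tool", "arguments": {"plan": [[[4,0,0,-0.01,0,0,8.78],[8,0,0,-0.01,0,0,8.78],[12,0,0,-0.01,0,0,8.78],[15,0,0,-0.01,0,0,8.78],[16.9,0,0,-0.01,0,0,8.78],[16.9,0,0,-0.01,0,0,8.78],[16.9,0,0,-0.01,0,0,8.78]]]}}

```text
t: 2.2
ee_pos: [520.5, -418.1, 31.2]
orientation: [1.079, 1.288, -1.079]
ft_force: [0.4, 0.9, 0.5]
width: 87.8
```

{"name": "servo_tool", "arguments": {"plan": [[[0,0,0,0,0,0,4],[0,0,0,0,0,0,2],[0,0,0,0,0,0,1],[0,0,0,0,0,0,0.5],[0,0,0,0,0,0,0.5],[0,0,0,0,0,0,0.5],[0,0,0,0,0,0,0.5],[0,0,0,0,0,0,0.5]]]}}

```text
t: 2.87
ee_pos: [521.8, -417.3, 31.5]
orientation: [1.078, 1.288, -1.078]
ft_force: [0.1, 0.7, -0.4]
width: 37.7
```

```bash
python3 -c "
from h import *
import pickle
go([520,-419,32],-1.396)
c=ctrl.calibration('wrist');snap('wrist','w2.png');pickle.dump(c,open('w2.pkl','wb'))
"
```

```text
t 2.87 shift cm [-0.05 -0.2   0.13] turn [ 0.002  0.    -0.   ] w 37.74784957647425 pos [ 521.8 -417.3   31.5] F [ 0.1  0.7 -0.4]
```

View pics/w2.png

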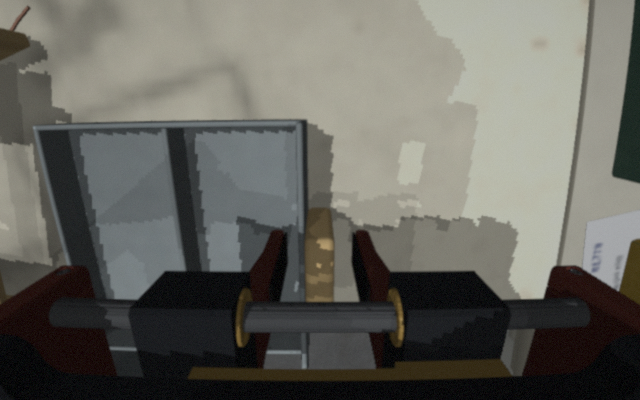

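Jaws (pads at 275 and 365) straddle the wall and block (305–333); still closing.

{"name": "servo_tool", "arguments": {"plan": [[[0,0,0,0,0,0,0.5],[0,0,0,0,0,0,0.5],[0,0,0,0,0,0,0.5],[0,0,0,0,0,0,0.5],[0,0,0,0,0,0,0.5]]]}}

```text
t: 3.33
ee_pos: [521.5, -416.9, 31.3]
orientation: [1.078, 1.289, -1.078]
ft_force: [-1.2, 3.2, 2.1]
width: 16.9
```

```bash
python3 -c "
from fit import *
import pickle
go([519.5,-354,32],-1.5)
c=ctrl.calibration('wrist');snap('wrist','w3.png');snap('top','t3.png');pickle.dump(c,open('w3.pkl','wb'))
crop('t3.png','t3c.png',245,205,465,315,3.6)
"
```

```text
t 3.33 shift cm [-0.07  0.91 -6.23] turn [ 0.106 -0.001  0.   ] w 16.93633765442955 pos [ 521.5 -416.9   31.3] F [-1.2  3.2  2.1]
```

View pics/w3.png

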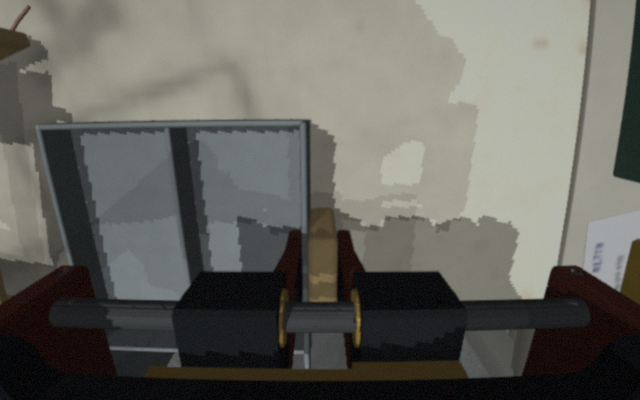

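View pics/t3c.png

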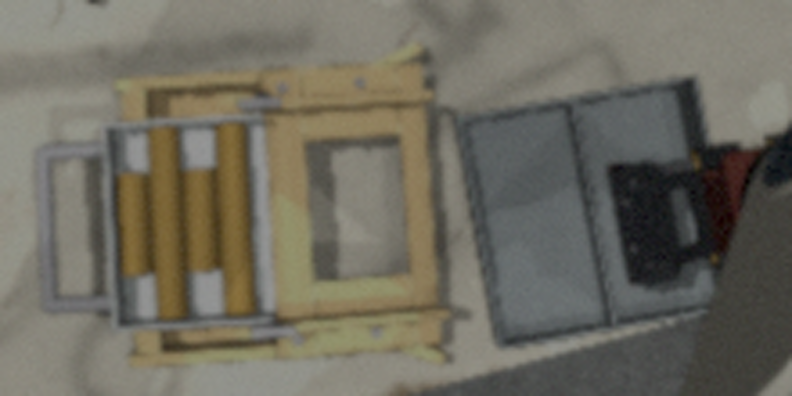

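```bash
python3 -c "
from fit import *
import pickle
c=pickle.load(open('w3.pkl','rb'))
T,r=fit('w',[[73,73,24],[73,-72,50],[73,0,24]],[[39,127],[308,122],[173,127]],[507,-338,.17],c);print(T,r.round(1))
o=ctrl.get_obs();d=np.array(o['ee_pos'][:2])-T[:2];a=T[2];print('tcp in tray',d@np.array([[np.cos(a),-np.sin(a)],[np.sin(a),np.cos(a)]]))
S=[507,-139.7,.069];a=S[2]
for y in(-185,-140,-91):
  p=np.array(S[:2])+np.array([[np.cos(a),-np.sin(a)],[np.sin(a),np.cos(a)]])@[1.5,y-80]; print(y,p);go([*p,32],-np.pi/2+a)
"

```

```text
[ 5.06273043e+02 -3.43631770e+02  1.90399225e-01] [[ 0.   1.7]
 [ 2.   1.3]
 [-2.6 -2.9]]
tcp in tray [  1.08155063 -74.83718041]
-185 [ 526.76692497 -403.96599985]
t 3.43 shift cm [-0.07  0.75 -1.18] turn [ 0.108 -0.001  0.   ] w 16.437006815899927 pos [ 521.5 -416.9   31.3] F [-0.7  3.2  2.1]
-140 [ 523.6643882  -359.07307986]
t 3.43 shift cm [-0.07  1.23 -5.66] turn [ 0.108 -0.001  0.   ] w 16.437006815899927 pos [ 521.5 -416.9   31.3] F [-0.7  3.2  2.1]
-91 [ 520.28607039 -310.18967809]
t 3.43 shift cm [ -0.07   1.76 -10.53] turn [ 0.108 -0.001  0.   ] w 16.437006815899927 pos [ 521.5 -416.9   31.3] F [-0.7  3.2  2.1]
```

{"name": "servo_tool", "arguments": {"plan": [[[0,0.25,-0.4,0.035,0,0,0.5],[0,0.5,-0.8,0.07,0,0,0.5],[0,0.75,-1.2,0.108,0,0,0.5],[0,0.75,-1.2,0.108,0,0,0.5],[0,0.75,-1.2,0.108,0,0,0.5],[0,0.75,-1.2,0.108,0,0,0.5]]]}}

```text
t: 3.93
ee_pos: [527.0, -404.1, 31.3]
orientation: [1.158, 1.242, -1.158]
ft_force: [0.2, 2.0, 0.6]
width: 16.7
```

```bash
python3 -c "
from fit import *
import pickle
go([523.7,-359,32],-np.pi/2+.069)
c=ctrl.calibration('wrist');snap('wrist','w4.png');snap('top','t4.png');pickle.dump(c,open('w4.pkl','wb'))
crop('t4.png','t4c.png',305,205,465,315,5)
"
```

```text
t 3.93 shift cm [-0.07 -0.02 -4.52] turn [ 0. -0. -0.] w 16.70199164466899 pos [ 527.  -404.1   31.3] F [0.2 2.  0.6]
```

View pics/w4.png

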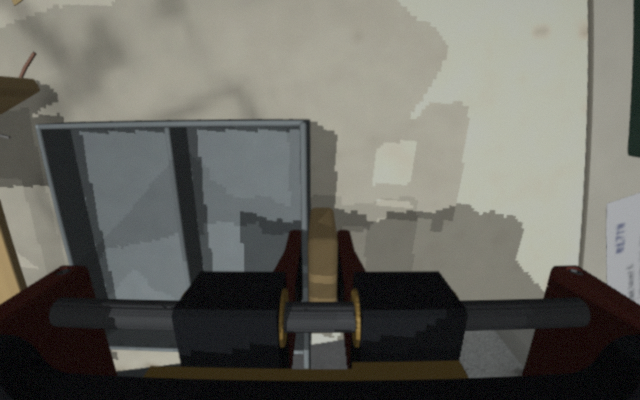

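View pics/t4c.png

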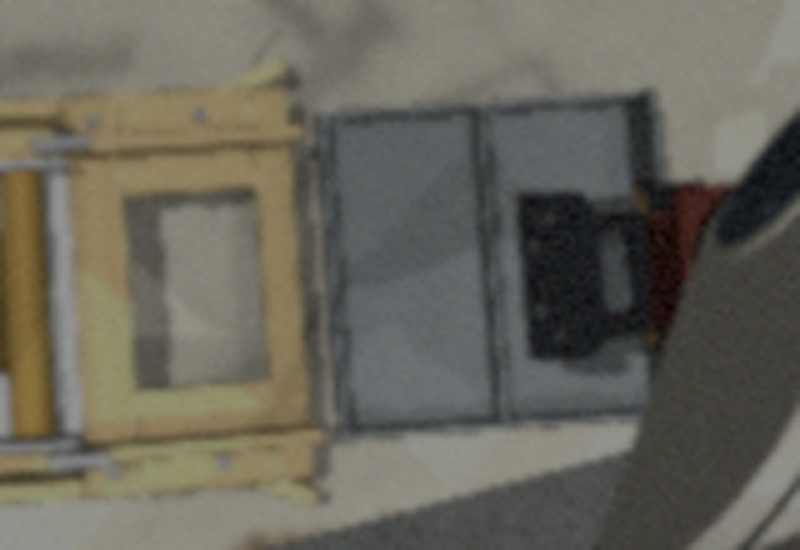

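Tray is parallel with the bay and centred (front edge (323,118)–(345,432), wings (295,68)/(322,498) in the crop). Insert.

{"name": "servo_tool", "arguments": {"plan": [[[0,0,-0.9,0,0,0,0.5],[0,0,-1.8,0,0,0,0.5],[0,0,-2.7,0,0,0,0.5],[0,0,-3.6,0,0,0,0.5],[0,0,-4.5,0,0,0,0.5],[0,0,-4.5,0,0,0,0.5]]]}}

```text
t: 4.53
ee_pos: [523.5, -357.1, 31.3]
orientation: [1.158, 1.243, -1.158]
ft_force: [-1.4, 0.8, -1.6]
width: 16.3
```

{"name": "servo_tool", "arguments": {"plan": [[[0,0,-0.8,0,0,0,0.5],[0,0,-1.6,0,0,0,0.5],[0,0,-2.4,0,0,0,0.5],[0,0,-3.2,0,0,0,0.5],[0,0,-3.9,0,0,0,0.5],[0,0,-3.9,0,0,0,0.5]]]}}

```text
t: 5.03
ee_pos: [520.9, -318.7, 31.3]
orientation: [1.158, 1.243, -1.158]
ft_force: [-0.1, -0.2, -2.7]
width: 16.6
```

```bash
python3 -c "
from fit import *
go([520.3,-310.2,32],-np.pi/2+.069)
snap('top','t5.png')
crop('t5.png','t5c.png',305,205,465,315,5)
"
```

```text
t 5.03 shift cm [-0.07  0.   -0.86] turn [ 0.001 -0.001  0.001] w 16.638058160763926 pos [ 520.9 -318.7   31.3] F [-0.1 -0.2 -2.7]
```

View pics/t5c.png

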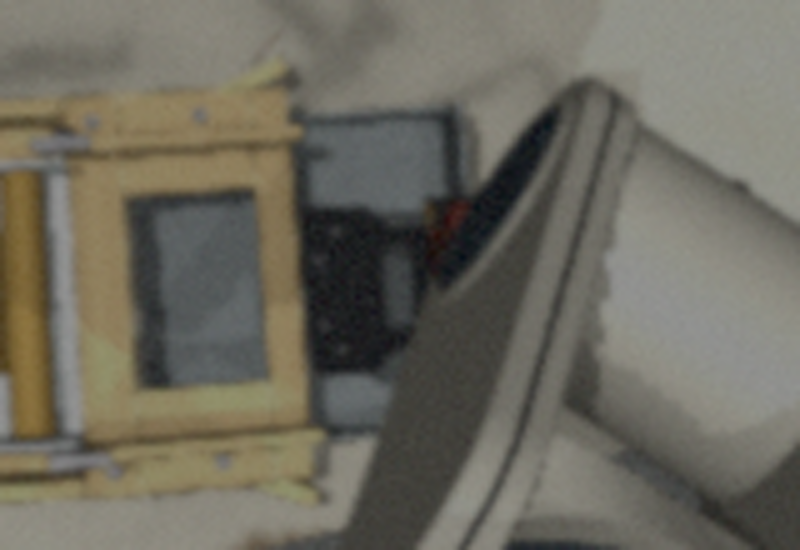

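{"name": "servo_tool", "arguments": {"plan": [[[0,0,-0.3,0,0,0,0.5],[0,0,-0.6,0,0,0,0.5],[0,0,-0.6,0,0,0,0.5]]]}}

```text
t: 5.33
ee_pos: [520.6, -314.0, 31.3]
orientation: [1.159, 1.241, -1.159]
ft_force: [-0.2, 0.8, -2.5]
width: 16.6
```

{"name": "servo_tool", "arguments": {"plan": [[[0,0,-0.2,0,0,0,0.5],[0,0,-0.3,0,0,0,0.5],[0,0,-0.3,0,0,0,0.5]]]}}

```text
t: 5.58
ee_pos: [520.5, -311.3, 31.3]
orientation: [1.159, 1.241, -1.158]
ft_force: [-0.1, 0.6, -3.0]
width: 16.8
```

{"name": "servo_tool", "arguments": {"plan": [[[0,0,-0.1,0,0,0,0.5],[0,0,-0.2,0,0,0,0.5],[0,0,-0.2,0,0,0,0.5]]]}}

```text
t: 5.83
ee_pos: [520.4, -309.3, 31.3]
orientation: [1.158, 1.241, -1.158]
ft_force: [0.5, -0.6, -3.6]
width: 16.9
```

{"name": "servo_tool", "arguments": {"plan": [[[0,0,-0.1,0,0,0,0.5],[0,0,-0.2,0,0,0,0.5],[0,0,-0.2,0,0,0,0.5]]]}}

```text
t: 6.08
ee_pos: [520.3, -307.6, 31.4]
orientation: [1.158, 1.241, -1.158]
ft_force: [-0.3, -1.9, -2.9]
width: 17.0
```

{"name": "servo_tool", "arguments": {"plan": [[[0,0,-0.1,0,0,0,0.5],[0,0,-0.2,0,0,0,0.5],[0,0,-0.2,0,0,0,0.5]]]}}

```text
t: 6.33
ee_pos: [520.3, -307.5, 31.9]
orientation: [1.156, 1.238, -1.159]
ft_force: [-3.6, -10.8, -2.5]
width: 16.8
```

{"name": "servo_tool", "arguments": {"plan": [[[0,0,0,0,0,0,3],[0,0,0,0,0,0,5],[0,0,0,0,0,0,5],[0,0,0,0,0,0,5],[0,0,0,0,0,0,5],[0,0,0.2,0,0,0,5]]]}}

```text
t: 6.83
ee_pos: [520.3, -307.0, 31.4]
orientation: [1.158, 1.242, -1.158]
ft_force: [-1.2, 0.4, -0.5]
width: 49.1
```

{"name": "servo_tool", "arguments": {"plan": [[[-1,0,0,0,0,0,5],[-4,0,0,0,0,0,5],[-8,0,0,0,0,0,5],[-12,0,0,0,0,0,5],[-16,0,0,0,0,0,5],[-17,0,0,0,0,0,5],[-17,0,0,0,0,0,5]]]}}

```text
t: 7.42
ee_pos: [522.3, -308.7, 206.1]
orientation: [1.158, 1.233, -1.156]
ft_force: [-0.7, 0.4, 0.5]
width: 50.1
```

```bash
python3 -c "
from fit import *
import pickle
go([520.3,-310.2,32],-np.pi/2+.069)
c=ctrl.calibration('wrist');snap('wrist','w6.png');pickle.dump(c,open('w6.pkl','wb'))
"
```

```text
t 7.42 shift cm [17.41 -0.32  0.06] turn [-0.     0.005 -0.007] w 50.09286517567431 pos [ 522.3 -308.7  206.1] F [-0.7  0.4  0.5]
```

View pics/w6.png

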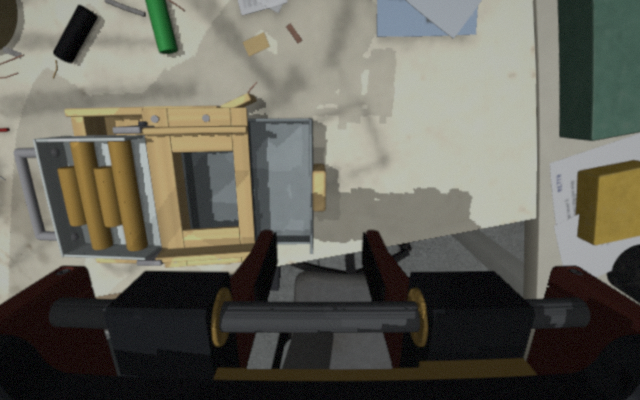

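The tray looks home (end wall at x≈313, grip (318,186)); handle at (28,195). I'll enlarge to measure.

```bash
python3 -c "
from h import *
crop('w6.png','w6a.png',0,90,170,280,3.1)
crop('w6.png','w6b.png',140,90,340,275,4)"
```

```text
(no output)
```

View pics/w6a.png

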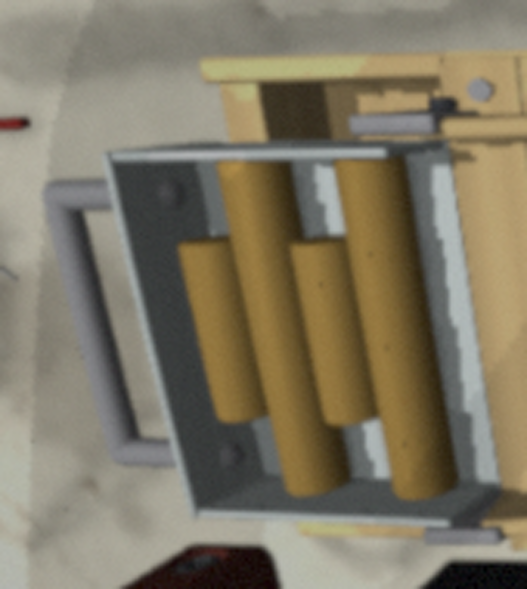

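View pics/w6b.png

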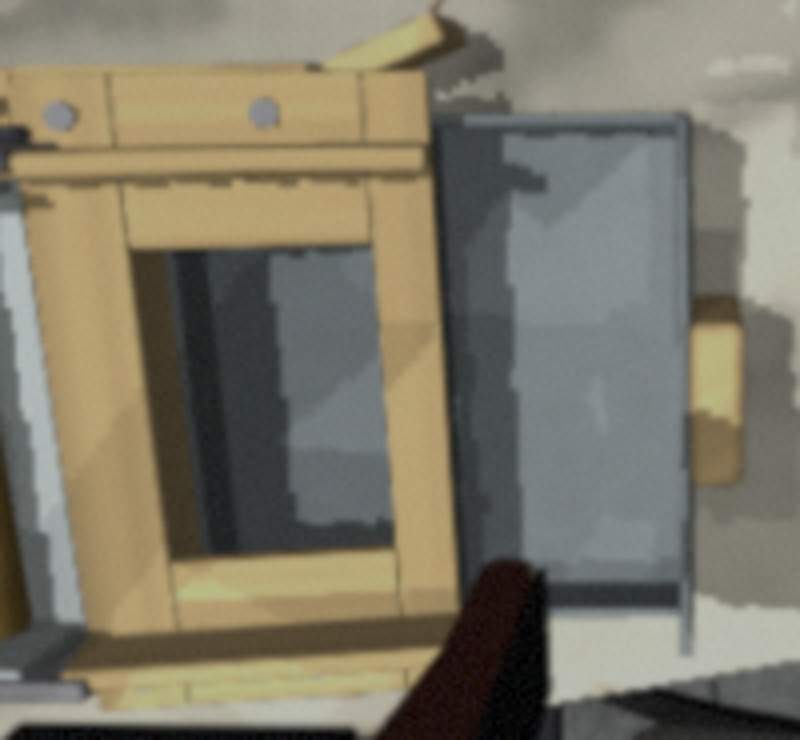

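```bash
python3 - <<'E'
from fit import *
import pickle
c=pickle.load(open('w6.pkl','rb'))
u=np.array([[130,248],[372,243],[396,548],[172,560]])/4+[140,90]
h=np.array([[60,192],[126,450]])/3.1+[0,90]
S,r=fit('w',[[42,-24,56],[42,-83,45.5],[-42,-83,45.5],[-42,-24,56]],u,[506,-141,.06],c);print('win only',S,r.round(1))
S2,r=fit('w',[[42,-24,56],[42,-83,45.5],[-42,-83,45.5],[-42,-24,56],[43,133,65],[-43,133,65]],np.r_[u,h],[506,-141,.06],c);print('w+handle',S2,r.round(1))
H=ray('w',h,65,c);print('handle',H.round(1),H.mean(0).round(1),np.linalg.norm(H[0]-H[1]))
for S in(S,S2):
  a=S[2];Q=np.array([[np.cos(a),-np.sin(a)],[np.sin(a),np.cos(a)]])
  W=ray('w',np.array([[690,115],[688,655]])/4+[140,90],50,c)[:,:2]
  print('endwall in sorter',((W-S[:2])@Q).round(1))
  W=ray('w',np.array([[168,252],[205,552]])/4+[140,90],24,c)[:,:2]
  print('front',((W-S[:2])@Q).round(1))
E
```

```text
win only [ 5.07468876e+02 -1.38980401e+02  6.82887251e-02] [[-0.2  0.1]
 [ 0.4 -0.3]
 [ 0.3 -0. ]
 [-0.5  0.4]]
w+handle [ 5.07574889e+02 -1.39017765e+02  6.78275746e-02] [[-0.2 -0. ]
 [ 0.5 -0.4]
 [ 0.3 -0.1]
 [-0.5  0.3]
 [ 0.5  2.2]
 [-0.7 -2.2]]
handle [[543.7  -3.2  65. ]
 [453.1  -9.5  65. ]] [498.4  -6.4  65. ] 90.72155010659834
endwall in sorter [[  73.4 -164.4]
 [ -72.1 -163.1]]
front [[ 36.9 -19.3]
 [-51.9 -19.4]]
endwall in sorter [[  73.4 -164.3]
 [ -72.1 -163.1]]
front [[ 36.8 -19.2]
 [-52.  -19.3]]
```

Tray is home (origin ≈ x +0.6, y −91, angle ≈0.01). Next, move above the handle at about (498,-6,65).

```bash
python3 -c "
from h import *
go([498.4,-6.4,180],-np.pi/2+.068)"
```

```text
t 7.47 shift cm [  2.26  -0.18 -30.23] turn [ 0.001  0.002 -0.003] w 49.94221033022853 pos [ 520.9 -307.8  203.2] F [ 0.7  0.1 -1. ]
```

{"name": "servo_tool", "arguments": {"plan": [[[0,-0.2,-4,0,0,0,3.2],[0,-0.2,-8,0,0,0,3.2],[0,-0.2,-12,0,0,0,3.2],[0,-0.2,-16,0,0,0,3.2],[0,-0.2,-20,0,0,0,3.2],[0,-0.2,-24,0,0,0,3.2],[1,-0.2,-28,0,0,0,3.2],[2.2,-0.2,-30.2,0,0,0,3.2]]]}}

```text
t: 8.13
ee_pos: [495.7, -3.1, 177.7]
orientation: [1.157, 1.244, -1.159]
ft_force: [0.3, 0.2, -0.3]
width: 32.2
```

{"name": "servo_tool", "arguments": {"plan": [[[0,0,0,0,0,0,3.2],[0,0,0,0,0,0,3.2],[0,0,0,0,0,0,3.2]]]}}

```text
t: 8.38
ee_pos: [497.0, -6.8, 178.4]
orientation: [1.157, 1.243, -1.16]
ft_force: [-0.3, -0.6, -0.1]
width: 32.0
```

```bash
python3 -c "
from fit import *
import pickle
go([498.4,-6.4,180],-np.pi/2+.068)
c=ctrl.calibration('wrist');snap('wrist','w7.png');pickle.dump(c,open('w7.pkl','wb'))
crop('w7.png','w7a.png',200,90,440,260,3.3)
"
```

```text
t 8.38 shift cm [-0.16  0.14 -0.03] turn [0.001 0.    0.002] w 31.99741615851249 pos [497.   -6.8 178.4] F [-0.3 -0.6 -0.1]
```

View pics/w7.png

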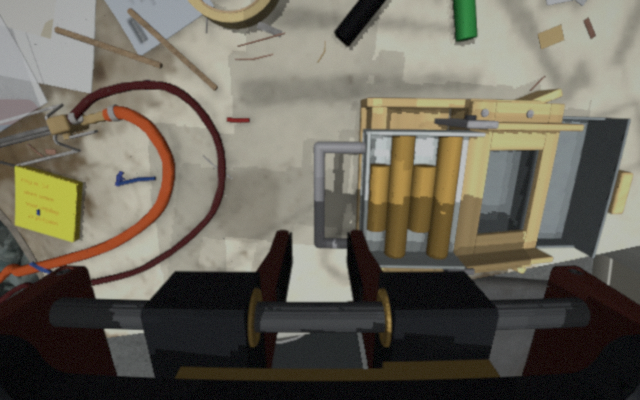

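View pics/w7a.png

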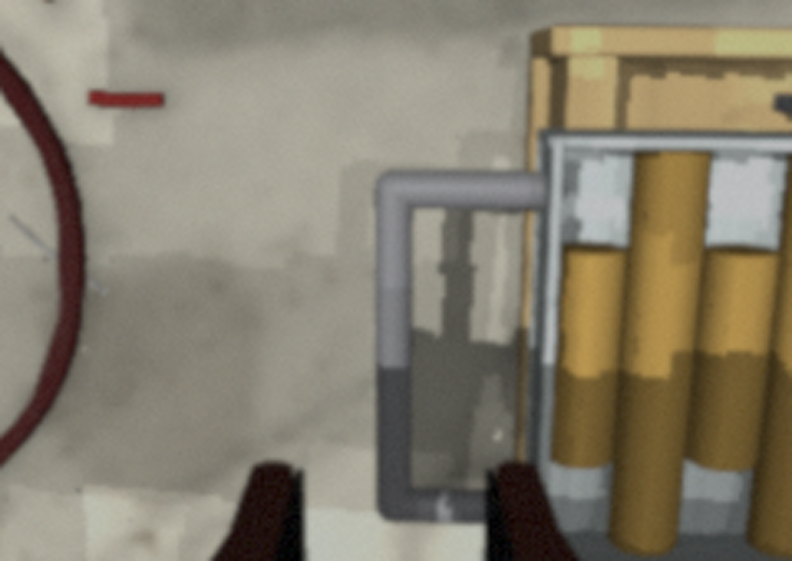

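The handle bar runs at crop x≈394 from y 175 to 520, centred between the jaws (303/487); pliers etc. are untouched.

```bash
python3 -c "
from fit import *
import pickle
c=pickle.load(open('w7.pkl','rb'))
H=ray('w',np.array([[394,173],[394,521]])/3.3+[200,90],65,c);print(H.round(1),H.mean(0))
W=ray('w',np.array([[545,140],[543,470]])/3.3+[200,90],85,c);print('wall',W.round(1))
h=H.mean(0)
go([h[0],h[1],62],-np.pi/2+.068)
"
```

```text
[[547.1  -3.5  65. ]
 [448.  -10.5  65. ]] [497.56654805  -6.99532511  65.        ]
wall [[559.6 -38.8  85. ]
 [475.  -47.8  85. ]]
t 8.43 shift cm [11.68  0.03 -0.03] turn [0.    0.    0.001] w 32.334676186801545 pos [497.4  -7.2 178.8] F [ 0.5 -0.3 -0.2]
```

{"name": "servo_tool", "arguments": {"plan": [[[3,0,0,0,0,0,2.8],[6,0,0,0,0,0,2.8],[8.5,0,0,0,0,0,2.8],[10,0,0,0,0,0,2.8],[11.2,0,0,0,0,0,2.8],[11.7,0,0,0,0,0,2.8],[11.7,0,0,0,0,0,2.8],[11.7,0,0,0,0,0,2.8]]]}}

```text
t: 9.1
ee_pos: [497.9, -7.2, 62.7]
orientation: [1.159, 1.24, -1.159]
ft_force: [-0.5, 0.4, 0.0]
width: 28.1
```

{"name": "servo_tool", "arguments": {"plan": [[[0,0,0,0,0,0,2],[0,0,0,0,0,0,1.5],[0,0,0,0,0,0,1],[0,0,0,0,0,0,0.6],[0,0,0,0,0,0,0.6],[0,0,0,0,0,0,0.6]]]}}

```text
t: 9.6
ee_pos: [498.0, -6.4, 63.0]
orientation: [1.159, 1.24, -1.158]
ft_force: [-0.9, -2.6, 7.7]
width: 9.1
```

```bash
python3 -c "
from fit import *
import pickle
go([497.6,-7,62],-np.pi/2+.068)
c=ctrl.calibration('wrist');snap('wrist','w8.png');pickle.dump(c,open('w8.pkl','wb'))
for th in np.arange(0,.56,.05):
  a=th+.0376;print(round(th,2),'dz %.1f  -dy %.1f'%(133*(np.sin(a)-np.sin(.0376)),133*(np.cos(.0376)-np.cos(a))))
"
```

```text
t 9.6 shift cm [ 0.1  -0.05  0.06] turn [ 0.001  0.    -0.001] w 9.076924409699448 pos [498.   -6.4  63. ] F [-0.9 -2.6  7.7]
0.0 dz 0.0  -dy 0.0
0.05 dz 6.6  -dy 0.4
0.1 dz 13.2  -dy 1.2
0.15 dz 19.8  -dy 2.2
0.2 dz 26.3  -dy 3.6
0.25 dz 32.7  -dy 5.4
0.3 dz 39.1  -dy 7.4
0.35 dz 45.3  -dy 9.8
0.4 dz 51.4  -dy 12.4
0.45 dz 57.3  -dy 15.4
0.5 dz 63.1  -dy 18.7
0.55 dz 68.7  -dy 22.2
```

View pics/w8.png

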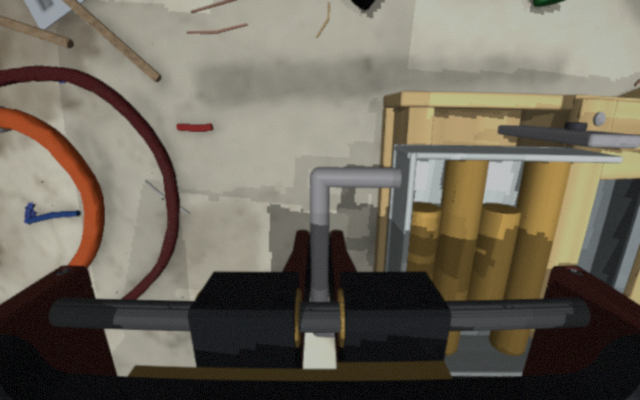

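Handle is gripped at its middle (319,240), width 9 mm. Lift slowly, at about 19 mm/s.

{"name": "servo_tool", "arguments": {"plan": [[[-0.16,0,0.01,0,0,0,0.5],[-0.32,0,0.02,0,0,0,0.5],[-0.48,0,0.03,0,0,0,0.5],[-0.64,0,0.04,0,0,0,0.5],[-0.8,0,0.05,0,0,0,0.5],[-0.96,0,0.07,0,0,0,0.5],[-1.12,0,0.09,0,0,0,0.5],[-1.28,0,0.11,0,0,0,0.5]]]}}

```text
t: 10.32
ee_pos: [497.9, -7.4, 75.4]
orientation: [1.159, 1.24, -1.158]
ft_force: [5.1, -0.6, -6.5]
width: 8.8
```

{"name": "servo_tool", "arguments": {"plan": [[[-0.16,0,0.02,0,0,0,0.5],[-0.32,0,0.05,0,0,0,0.5],[-0.48,0,0.07,0,0,0,0.5],[-0.64,0,0.1,0,0,0,0.5],[-0.8,0,0.13,0,0,0,0.5],[-0.96,0,0.17,0,0,0,0.5],[-1.12,0,0.2,0,0,0,0.5],[-1.28,0,0.23,0,0,0,0.5]]]}}

```text
t: 10.98
ee_pos: [498.1, -9.7, 88.3]
orientation: [1.159, 1.24, -1.158]
ft_force: [4.0, -0.1, -5.0]
width: 9.3
```

```bash
python3 -c "
from fit import *
go([497.6,-7,62],-np.pi/2+.068)
snap('top','t9.png');crop('t9.png','t9c.png',245,205,465,315,3.6)
"
```

```text
t 10.98 shift cm [ 2.63 -0.03 -0.27] turn [ 0.001 -0.    -0.001] w 9.27362929286488 pos [498.1  -9.7  88.3] F [ 4.  -0.1 -5. ]
```

View pics/t9c.png

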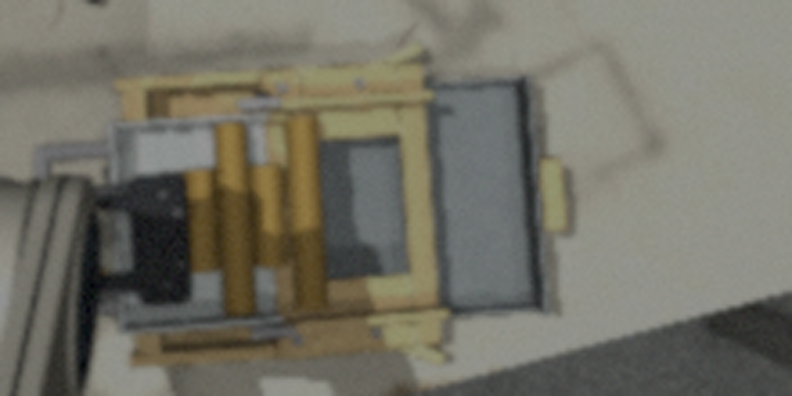

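The bars are rolling, with the first long bar at crop x≈308. Keep lifting steadily.

{"name": "servo_tool", "arguments": {"plan": [[[-0.16,0,0.04,0,0,0,0.5],[-0.31,0,0.08,0,0,0,0.5],[-0.47,0,0.12,0,0,0,0.5],[-0.62,0,0.17,0,0,0,0.5],[-0.78,0,0.22,0,0,0,0.5],[-0.94,0,0.27,0,0,0,0.5],[-1.09,0,0.32,0,0,0,0.5],[-1.25,0,0.37,0,0,0,0.5]]]}}

```text
t: 11.7
ee_pos: [498.3, -13.1, 100.9]
orientation: [1.159, 1.241, -1.158]
ft_force: [4.5, 2.6, -3.1]
width: 9.1
```

```bash
python3 -c "
from fit import *
go([497.6,-7,62],-np.pi/2+.068)
snap('top','t10.png');crop('t10.png','t10c.png',245,205,465,315,3.6)
"
```

```text
t 11.7 shift cm [ 3.89 -0.04 -0.61] turn [ 0.    -0.001 -0.001] w 9.071463699668351 pos [498.3 -13.1 100.9] F [ 4.5  2.6 -3.1]
```

View pics/t10c.png

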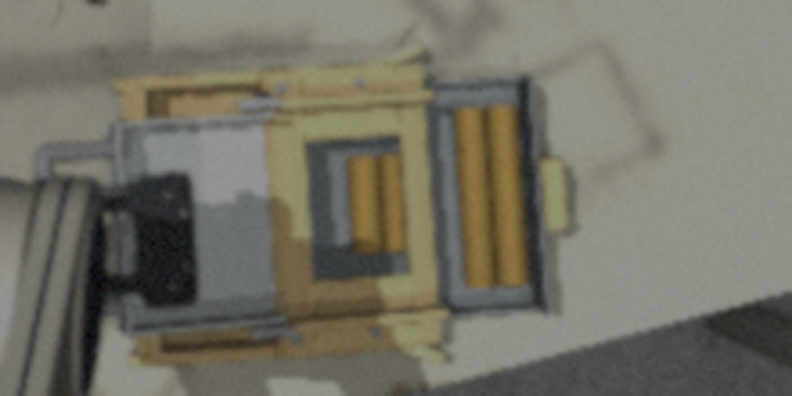

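All four bars have sorted: short ones in the inner half (365 and 395), long ones in the outer half (475 and 508). Lower the hopper along the same arc.

{"name": "servo_tool", "arguments": {"plan": [[[0.25,0,-0.08,0,0,0,0.5],[0.5,0,-0.15,0,0,0,0.5],[0.75,0,-0.23,0,0,0,0.5],[1.0,0,-0.3,0,0,0,0.5],[1.25,0,-0.37,0,0,0,0.5],[1.5,0,-0.42,0,0,0,0.5],[1.75,0,-0.47,0,0,0,0.5],[2.0,0,-0.51,0,0,0,0.5]]]}}

```text
t: 12.42
ee_pos: [498.0, -8.1, 80.5]
orientation: [1.159, 1.24, -1.158]
ft_force: [4.0, 1.4, -0.8]
width: 9.2
```

{"name": "servo_tool", "arguments": {"plan": [[[0.25,0,-0.05,0,0,0,0.5],[0.5,0,-0.09,0,0,0,0.5],[0.75,0,-0.13,0,0,0,0.5],[1.0,0,-0.15,0,0,0,0.5],[1.25,0,-0.17,0,0,0,0.5],[1.5,0,-0.18,0,0,0,0.5],[1.7,0,-0.19,0,0,0,0.5],[1.7,0,-0.19,0,0,0,0.5]]]}}

```text
t: 13.08
ee_pos: [497.9, -6.4, 63.3]
orientation: [1.159, 1.24, -1.158]
ft_force: [5.0, 2.1, -0.3]
width: 9.2
```

{"name": "servo_tool", "arguments": {"plan": [[[0.05,0,0,0,0,0,0.6],[0.05,0,0,0,0,0,1.5],[0.05,0,0,0,0,0,2.8],[0.05,0,0,0,0,0,2.8],[0.05,0,0,0,0,0,2.8],[0.05,0,0,0,0,0,2.8],[0.05,0,0,0,0,0,2.8]]]}}

```text
t: 13.67
ee_pos: [497.1, -6.5, 62.8]
orientation: [1.158, 1.242, -1.159]
ft_force: [0.4, -0.5, 0.1]
width: 27.8
```

{"name": "servo_tool", "arguments": {"plan": [[[-1,0,0,0,0,0,2.8],[-3,0,0,0,0,0,2.8],[-6,0,0,0,0,0,2.8],[-10,0,0,0,0,0,2.8],[-14,0,0,0,0,0,2.8],[-14,0,0,0,0,0,2.8],[-14,0,0,0,0,0,2.8],[-14,0,0,0,0,0,2.8]]]}}

```text
t: 14.33
ee_pos: [497.1, -6.4, 203.1]
orientation: [1.158, 1.241, -1.158]
ft_force: [-0.3, -0.6, -1.0]
width: 28.1
```

```bash
python3 -c "
from fit import *
import pickle
go([497.6,-7,62],-np.pi/2+.068)
c=ctrl.calibration('wrist');snap('wrist','w11.png');pickle.dump(c,open('w11.pkl','wb'))
snap('top','t11.png');crop('t11.png','t11c.png',245,205,465,315,3.6)
"
```

```text
t 14.33 shift cm [14.11  0.05  0.06] turn [ 0.001  0.    -0.   ] w 28.088161519129446 pos [497.1  -6.4 203.1] F [-0.3 -0.6 -1. ]
```

View pics/t11c.png

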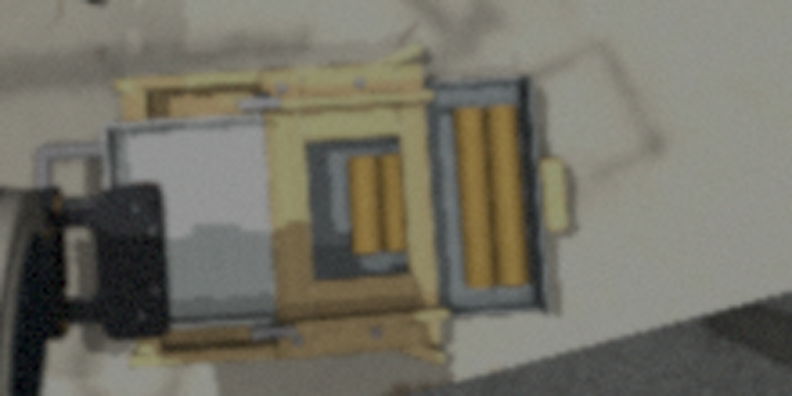

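View pics/w11.png

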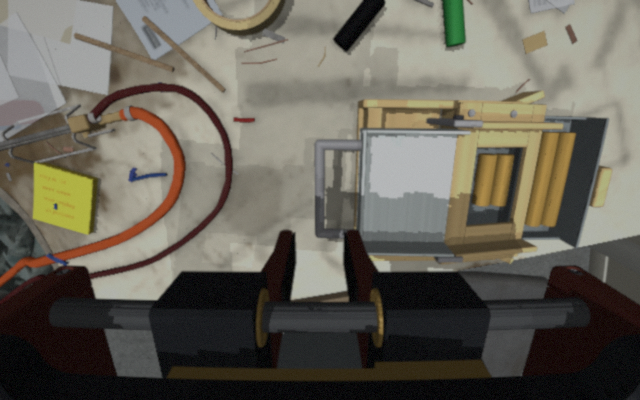

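```bash
python3 -c "
from h import *
S=np.array([506.7,-141.1,.067]);a=S[2];Q=np.array([[np.cos(a),-np.sin(a)],[np.sin(a),np.cos(a)]])
W=ray('top',np.array([[526,80],[546,310]])/3.6+[245,205],50)[:,:2];print(((W-S[:2])@Q).round(1))
B=ray('top',np.array([[475,197],[508,197],[366,205],[393,204]])/3.6+[245,205],12)[:,:2];print(((B-S[:2])@Q).round(1)+[0,91])
"
```

```text
[[  70.2 -159.3]
 [ -68.  -160.8]]
[[ -0.4 -37.1]
 [ -1.7 -57.8]
 [ -1.1  31.7]
 [ -1.6  14.7]]
```

```bash
python3 -c "
from h import *
print(ctrl.get_obs()['t']);print(ctrl.close_job())"
```

```text
14.4333
the job is handed in; nothing more can be done
None
```

The job is done and handed in at 14.4 s of the 58 s allowed; no verdict is reported back.

- **Tray:** I gripped it by its wooden grip, squared it up and slid it in until it met the stop (about 11 N). The wrist picture put it at x about +0.6 mm, y about −91 mm and 0.01 rad off parallel.
- **Bars:** I lifted the hopper's handle about 38 mm (roughly 0.29 rad) over about 2 s. It moved at about 19 mm/s, against the 100 mm/s limit.
- **Hopper:** I lowered it back down along the same arc and let go.

**Last checks:** Both short bars lie in the inner half, about 15 and 32 mm inside the divider. Both long bars lie in the outer half, about 37 and 58 mm outside it. The hopper looks down on its rest and the gripper is well clear at z = 203 mm. I did not knowingly touch the pliers, clamp or tape, but I did not measure them again at the end.

**One disagreement:** The coarser top camera put the tray at y about −87 mm after sorting. Its pixel position had not changed since before the bars rolled, so I took this as measuring error. Both values are inside the −102 to −84 mm limit.

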